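# Lock the egg-inspection lamp over the marked cradle and keep hold of it

### The arm

A 6-joint arm with a two-finger parallel gripper is mounted at the origin on the work surface. World frame = base frame: x ahead of the robot, y to its left, z up, the work surface at z = 0. Lengths are in mm, angles in degrees, forces in N, time in s.
With the tool pointing down it reaches from about 350 to 850 mm from the base axis. Payload 8.1 kg.
Tool frame: the origin (TCP) lies midway between the tips of the shut fingers; the grasp point (between the pads) lies 19 mm behind it; x points along the fingers, y is the direction in which the jaws open and shut, and the axes are right-handed (so a half turn about x gives the same grasp; the last joint's range is limited). The gripper opens to 85 mm and grips with 20 to 120 N. Pads are 22 mm wide; open, the fingers measure 114 mm over their backs; the gripper's body (76 mm by 85 mm) begins 54 mm behind the grasp point. The pads swing forward as they close: fully open they stand 13 mm farther back than shut.
Start: joints at [58.705, 7.471, 85.268, -0, 87.261, -4.893], TCP at [266.779, 537.433, 231.292] pointing down, gripper open.
Joint ranges: [-169.43, 169.43], [-51.17, 129.36], [1.28, 143.12], [-76.62, 256.62], [0, 156.53], [-152.29, 152.29]. Speed limits (degrees/s): [136.94, 136.94, 159.86, 180, 180, 180].

### API

Orientations are given as [roll, pitch, yaw] about the fixed x, y, z axes, in that order (R = Rz(yaw) Ry(pitch) Rx(roll)).
In Python, from bench import r, snapshot, workorder gives the robot as it stands.
- The arm moves only by the tool send_rows, never from a script. Its arguments are lists of equal length, an entry for each row: "offset": the shift along the tool's x, y, z in cm, a list of three; "dr": the turn, a rotation vector about the tool's x, y, z in degrees, a list of three; "grip": the opening in per cent of the stroke, from 0 (shut) to 100 (fully open). In form: {"offset": [[dx, dy, dz], ...], "dr": [[rx, ry, rz], ...], "grip": [grip, ...]}. A call has 1 to 5 rows; each row shifts and turns the commanded pose from where the row before left it, along the tool's axes as they then stand; what a row does not reach is not made up. A row lasts 1/8 s, in which the tool goes at most 62.5 mm and 10.7 degrees, less where a joint would pass 70% of its speed; a pose out of reach is approached as far as the arm can. A call with a gripper value outside its range is refused whole. The fingers move at their own pace and stop on an object; "force" is the grip in N (left out, the last holds). Time passes only in rows, so rows that do not move let the fingers close. It gives the time, the measured TCP pose, the force and the opening at its end, in the units of the state.
- r.sense(): the state, without advancing time (a new reading comes with each control period).
- snapshot(name): name is "scene" or "side" or "wrist"; returns a dict with "pixels" (400x640x3 uint8, red, green, blue), "fx", "fy", "cx", "cy" (pixels), "world_to_cam" (4x4, takes a point from world to camera coordinates). Camera axes: x right, y up, looking along -z (the intrinsics and any distortion apply to the point x, -y, -z); pixel columns grow to the right and rows downward; lengths in mm; the calibration is good to about 2 mm. A picture is of the moment at which its call begins. There is no depth.
- workorder.hand_in(): hands the job in, once; it reports no verdict.
The state is a dict: "time": time; "joint_pos": joint angles; "qd": joint speeds; "joint_efforts": joint torques, N m; "tool_pos": TCP position; "tcp_rot": TCP orientation; "ft_force": force on the tool from outside, world axes, zero at the start; "wrist_torque": the same for the moment, N m; "finger_gap": finger opening in mm.
Only numpy, scipy, OpenCV 4.12 (cv2) and the standard library are available. Lean on these libraries where they do the work, as an engineer would, in place of code of your own. Each camera call takes 0.05 s, during which the arm holds its last target.

### The job

On the egg-inspection stand, take the blue lamp carriage by its upright black grip and slide it along the rail until its pointer is in line with the orange mark bar. Only then, while holding the carriage there against the pull of its retractor, push the red cam lever on the carriage fully closed, towards the lamp. Finish still gripping the black grip firmly, with the pointer on the mark and the lever closed; do not let go, and leave the hygrometer, the dish and the forceps where they are.

Things in the scene. Friction and masses are not known exactly. Their poses are not given: they have to be found in the camera images.
- stand: Fixed inspection stand: aluminium base plate 310 x 380 x 10 mm with a straight steel rail 360 mm long, 60 mm wide. Origin on the table under the middle of the rail; x points across the rail from the robot's side towards lamp and egg, y along the rail, z up. Its place varies by some centimetres, its yaw up to 0.25 rad.
- carriage (a joint): Position of the blue lamp carriage along the rail, m: 0 at its home end (grip at y = -0.100 of the stand), growing along the stand's +y to 0.200. A retractor pulls it towards 0 with 3 to 5 N at all times: it starts at 0 and runs back whenever it is let go with the lever open. Saddle 110 (x) x 90 (y) mm, top 60 mm above the table.
- grip_top (a point): Centre of the top of the black rubber grip, an upright blade rigid with the carriage: 100 mm long in the stand's x (50 mm each way from here), 16 mm thick in its y, from 60 to 117 mm above the table. Grip it across its thickness, from above. The lever's tabs stand beside its +x half; its -x half is free.
- lever (a joint): Red cam lever sliding on the carriage, m: 0 open, 0.026 fully closed at a hard stop; closes towards the stand's +x (towards the lamp). Starts at 0 to 0.004. Stays where it is left (2 N of friction); from about 0.016 on a cam foot rides up on a brake strip in the rail, takes up to 14 N more to push, and brakes the carriage.
- tabs (a point): On the lever: top middle of the pushing faces (robot side) of its two red tabs, one each side of the grip. Each is 10 mm thick (towards +x), 12 to 46 mm to the side (y) of the grip's middle plane, 61 to 93 mm above the table. Open, the faces lie 5 mm to +x of the grip's middle; closed, 31 mm. Fingers either side of the blade push them by moving to +x along it.
- cradle: Orange mark bar (5 mm wide in y) lying across the base plate, fixed, with a white cradle and one egg at its far end under the lamp's path. Origin on the bar's centre line beneath the middle of the rail, 10 mm above the table; same axes as the stand. Its place along the rail differs each time: it is reached at a carriage value of 0.07 to 0.18.
- mark (a point): Top of the orange bar on the robot's side of the rail, on its centre line, 75 mm towards -x from the rail's middle, 16 mm above the table.
- pointer (a point): Black line on the carriage's white pointer tongue, on the robot's side, in the middle plane of the grip; 47 mm above the table, 75 mm towards -x from the rail's middle. The carriage is at its mark when this has the same y in the stand's frame as the orange bar.
- lamp (a point): Top centre of the black lamp head, 52 mm across, 92 mm above the table, on a low boom of the carriage 150 mm to +x of the rail's middle. Moves with the carriage.
- hygrometer: Bystander: loose black display box 26 x 75 x 60 mm with a grey screen, to the robot's left of the stand; origin at the centre of its underside.
- dish: Bystander: loose white bowl 90 mm across, 35 mm high, to the robot's right of the stand; origin at the centre of its underside.
- forceps: Bystander: loose forceps 135 mm long, 8 mm high, with black handle, lying to the robot's left, nearer than the stand; origin under its middle.

How it is judged:
By the outcome, as a careful person would: the job done as asked, in the order asked, and still so for the second after the job is handed in, while the arm keeps its last pose, push and grip.
It also fails if it takes over 32 s, if anything falls off the work surface, if the arm or the gripper's body presses on something with over 40 N, if the wrist force passes 120 N, or if a joint passes its speed limit or range.

## Working session

There is one attempt and no reset: what is moved stays moved. The work goes in short steps, Python scripts to look and compute and a tool call to move; the robot and the scene stay as the last step left them, time stands still between calls to the robot, and variables do not carry over. Pictures are saved under pics/ and viewed, and the job is handed in when it is done.

Besides the shell and the picture viewer there is one more tool, called after "Request:" as a command line: name --argument value ..., lists and objects as JSON in quotes. send_rows: Moves the arm, as the interface text tells. Its arguments: {"type":"object","properties":{"offset":{"type":"array","items":{"type":"array","items":{"type":"number"}}},"dr":{"type":"array","items":{"type":"array","items":{"type":"number"}}},"grip":{"type":"array","items":{"type":"number"}},"force":{"type":"number"}},"required":["offset","dr","grip"]}

```bash
ls; mkdir -p pics; cat > h.py <<'E'
import numpy as np, cv2
from bench import r, snapshot, workorder
def snap(name,fn):
    s=snapshot(name); cv2.imwrite('pics/'+fn+'.png',s['pixels'][:,:,::-1]); np.savez('pics/'+fn+'.npz',**s); return s
def proj(s,p):
    M=np.array(s['world_to_cam']); c=M[:3,:3]@np.array(p,float)+M[:3,3]
    return s['fx']*c[0]/-c[2]+s['cx'], s['fy']*-c[1]/-c[2]+s['cy']
def ray(s,u,v):
    M=np.array(s['world_to_cam']); d=np.array([(u-s['cx'])/s['fx'],-(v-s['cy'])/s['fy'],-1.])
    return -M[:3,:3].T@M[:3,3], M[:3,:3].T@d
def onz(s,u,v,z):
    o,d=ray(s,u,v); return o+d*(z-o[2])/d[2]
E
python3 - <<'E'
from h import *
for n in ['scene','side','wrist']:
    s=snap(n,n+'0'); print(n,[k for k in s],s['fx'],s['cx'],s['cy'],[round(float(x),1) for x in ray(s,320,200)[0]])
st=r.sense(); print(st)
E
```

```text
pics
scene ['pixels', 'fx', 'fy', 'cx', 'cy', 'world_to_cam'] 419.94741677108243 324.5093574033111 200.52051189456006 [922.7, -606.5, 1031.9]
side ['pixels', 'fx', 'fy', 'cx', 'cy', 'world_to_cam'] 420.84830573123514 321.71317924865707 197.07113864371 [956.2, -853.1, 861.9]
wrist ['pixels', 'fx', 'fy', 'cx', 'cy', 'world_to_cam'] 281.57097363255696 315.89801986750996 200.84398768240015 [194.8, 572.5, 372.6]
{'time': 0.15, 'joint_pos': array([ 5.87035196e+01,  7.50632173e+00,  8.53155787e+01, -2.13335161e-03,
        8.72605930e+01, -4.89513930e+00]), 'qd': array([-0.00285982, -0.10095343, -0.13454662, -0.09088361, -0.01010562,
       -0.03257188]), 'joint_efforts': array([ 1.43032526e-04, -5.70059824e+01, -5.01159632e+01, -2.02718647e-04,
        9.45892622e-03,  8.91400327e-05]), 'tool_pos': array([266.58512728, 537.05270645, 230.46731881]), 'tcp_rot': array([ -93.41554524,   89.9174791 , -119.81678286]), 'ft_force': array([-0.68402969,  0.77030797, -1.22222648]), 'wrist_torque': array([0.00794793, 0.00651097, 0.00227614]), 'finger_gap': 85.65662542503325}
```

View pics/scene0.png

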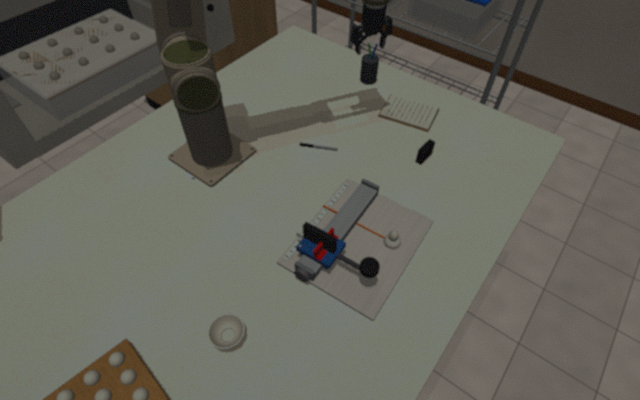

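View pics/side0.png

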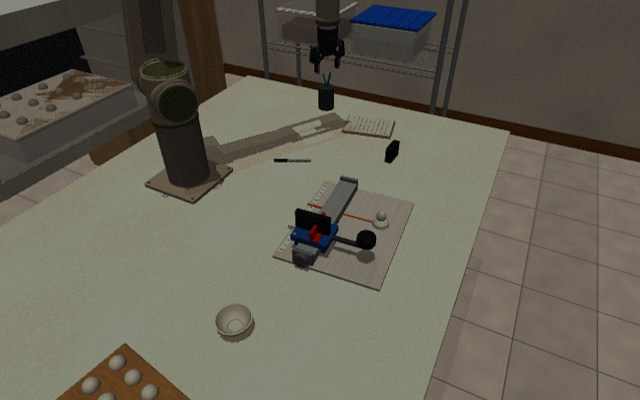

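View pics/wrist0.png

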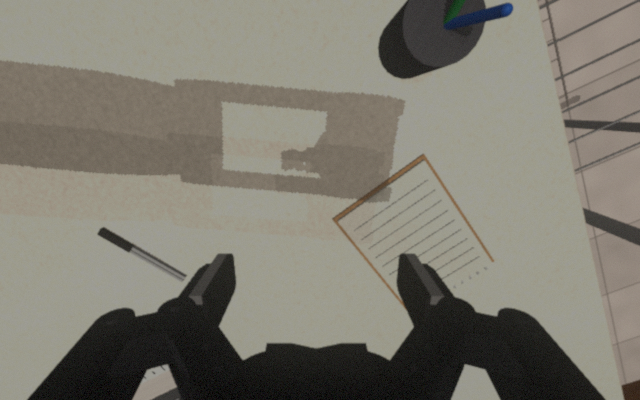

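The scene view shows the stand at about (350,250), with the carriage at its home end. The blade is near (320,237), the orange bar runs from (323,206) to (385,238), and the lamp is at (369,267). Next I'll zoom in and measure.

```bash
python3 - <<'E'
from h import *
for n,(x0,y0,x1,y1) in dict(scene=(270,170,440,320),side=(265,165,425,295)).items():
    im=cv2.imread(f'pics/{n}0.png')[y0:y1,x0:x1]; cv2.imwrite(f'pics/{n}z.png',np.clip(cv2.resize(im,None,fx=4.5,fy=3.95 if 0 else 4,interpolation=cv2.INTER_CUBIC).astype(float)*1.5,0,255).astype(np.uint8))
E
```

```text
(no output)
```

View pics/scenez.png

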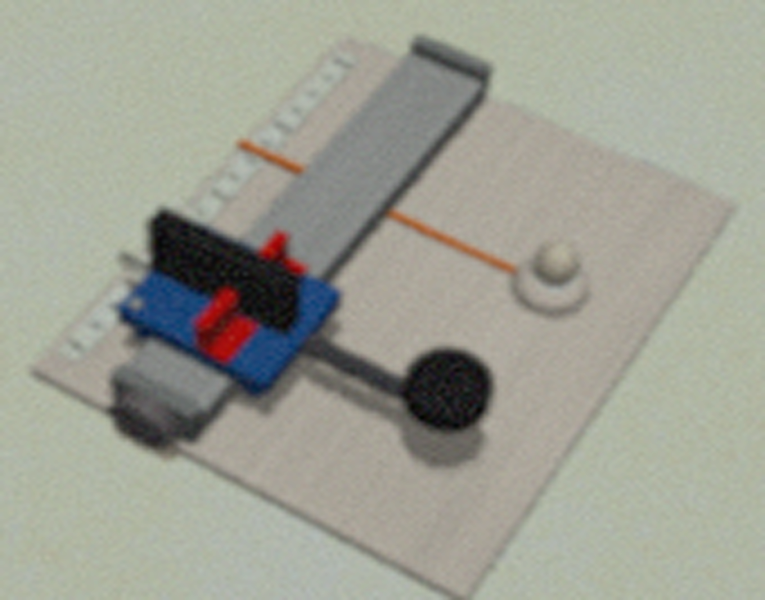

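View pics/sidez.png

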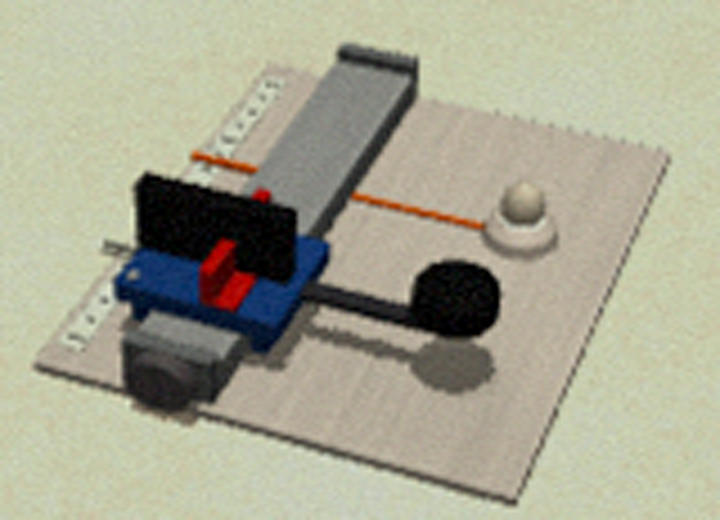

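```bash
cat > stand.py <<'E'
from h import *
def load(f): return dict(np.load(f'pics/{f}.npz'))
def hsv(s): return cv2.cvtColor(s['pixels'],cv2.COLOR_RGB2HSV)
def orange(s,z=16):
    h=hsv(s); m=((h[...,0]>=5)&(h[...,0]<=17)&(h[...,1]>140)&(h[...,2]>60))
    m[:170]=0;m[300:]=0;m[:,:270]=0;m[:,440:]=0
    v,u=np.nonzero(m); return np.array([onz(s,a,b,z)[:2] for a,b in zip(u,v)]),u,v
E
python3 - <<'E'
from stand import *
C=dict(scene=[(276.7,263.3),(374,319.5),(433.3,221.8),(346.7,180)],side=[(272.8,256.8),(379.9,290.5),(413.4,203.8),(325,181.3)])
for n in C:
    s=load(n+'0'); P=np.array([onz(s,u,v,10)[:2] for u,v in C[n]]); print(n,P.round(1).tolist())
    print('sides',[round(float(np.linalg.norm(P[i]-P[(i+1)%4])),1) for i in range(4)],'centre',P.mean(0).round(1))
    dy=(P[3]-P[0]+P[2]-P[1]); dx=P[1]-P[0]+P[2]-P[3]
    print('yaw',np.degrees(np.arctan2(-dy[0],dy[1])),np.degrees(np.arctan2(dx[1],dx[0])))
    B,u,v=orange(s); vx,vy,x0,y0=cv2.fitLine(B.astype(np.float32),cv2.DIST_HUBER,0,.01,.01).ravel()
    print('bar',len(B),B.min(0),B.max(0),np.degrees(np.arctan2(vy,vx)),x0,y0, u.min(),u.max())
E
```

```text
scene [[466.9, -196.2], [771.9, -168.5], [745.6, 202.3], [440.7, 179.1]]
sides [306.3, 371.7, 305.8, 376.3] centre [606.3   4.2]
yaw 4.0203644087850945 4.768746728169143
bar 41 [450.49121982  43.37832526] [651.91384085  58.69059639] 3.6922083 556.0494 50.82722 324 382
side [[466.3, -198.1], [771.7, -174.3], [742.6, 199.3], [437.2, 180.4]]
sides [306.3, 374.7, 306.0, 379.7] centre [604.5   1.8]
yaw 4.428232276338852 3.9960113851088863
bar 72 [444.82171781  40.69883763] [657.67181649  58.45398613] 3.2079432 562.9014 49.90998 308 372
```

```bash
python3 - <<'E'
from stand import *
f=lambda n,x,y: (x/4.5+(270 if n=='scene' else 265), y/4+(170 if n=='scene' else 165))
yaw=np.radians(4.2); R=np.array([[np.cos(yaw),-np.sin(yaw)],[np.sin(yaw),np.cos(yaw)]])
for n,P in dict(scene=dict(b1=(160,208,117),b2=(300,288,117),lamp=(449,378,92)),side=dict(b1=(140,174,117),b2=(296,204,117),lamp=(457,280,92))).items():
    s=load(n+'0')
    for k,(x,y,z) in P.items():
        p=onz(s,*f(n,x,y),z)[:2]; print(n,k,p.round(1),'stand axes',(R.T@p).round(1))
    B,u,v=orange(s); print('bar y in stand axes',np.median((B@R)[:,1]))
E
```

```text
scene b1 [491.5 -95.5] stand axes [ 483.2 -131.3]
scene b2 [595.6 -96. ] stand axes [ 586.9 -139.3]
scene lamp [694.6 -85.5] stand axes [ 686.5 -136.2]
bar y in stand axes 10.031255098960699
side b1 [488.1 -97.7] stand axes [ 479.6 -133.2]
side b2 [586.9 -82.9] stand axes [ 579.3 -125.6]
side lamp [692.2 -82.9] stand axes [ 684.3 -133.4]
bar y in stand axes 8.459773563278834
```

```bash
cat >> h.py <<'E'
from scipy.spatial.transform import Rotation as Ro
def toolR(): return Ro.from_euler('xyz',r.sense()['tcp_rot'],degrees=True).as_matrix()
def plan(target,yaw,sgn=None):
    """target TCP world mm, tool down, tool y along +-stand y; returns offset in tool axes cm, dr deg"""
    st=r.sense(); T=toolR(); a=np.radians(yaw); best=None
    for s in (1,-1):
        y=s*np.array([-np.sin(a),np.cos(a),0]); x=np.array([0,0,-1.]); G=np.column_stack([x,y,np.cross(x,y)])
        rv=Ro.from_matrix(T.T@G).as_rotvec(degrees=True)
        d=T.T@(np.array(target)-st['tool_pos'])/10
        print(s,'offset cm',d.round(2),'dr',rv.round(2))
    print('tool axes\n',T.round(2))
E
python3 -c "
from h import *
plan((542,-94,231),4.2)"
```

```text
1 offset cm [ 1.000e-02 -4.428e+01  5.273e+01] dr [-3.06e+01 -3.00e-02  8.00e-02]
-1 offset cm [ 1.000e-02 -4.428e+01  5.273e+01] dr [1.494e+02 1.100e-01 4.000e-02]
tool axes
 [[-0.    0.44  0.9 ]
 [-0.    0.9  -0.44]
 [-1.   -0.   -0.  ]]
```

Request:
send_rows --offset '[[0, 0, 0], [0, 0, 0], [0, 0, 0], [0, -5.5, 1.0], [0, -5.5, 1.0]]' --dr '[[-10.2, 0, 0], [-10.2, 0, 0], [-10.2, 0, 0], [0, 0, 0], [0, 0, 0]]' --grip '[100, 100, 100, 100, 100]'

```text
time: 0.78
tool_pos: [294.6, 428.0, 230.4]
tcp_rot: [-124.4, 89.9, -120.1]
ft_force: [0.2, -1.2, 0.5]
finger_gap: 85.1
```

Request:
send_rows --offset '[[0, -5.5, 1.5], [0, -5.5, 1.5], [0, -5.5, 1.5], [0, -5.5, 1.5], [0, -5.5, 1.5]]' --dr '[[0, 0, 0], [0, 0, 0], [0, 0, 0], [0, 0, 0], [0, 0, 0]]' --grip '[100, 100, 100, 100, 100]'

```text
time: 1.4
tool_pos: [389.9, 158.7, 231.2]
tcp_rot: [9.9, 90.0, 14.1]
ft_force: [0.9, 0.1, 0.6]
finger_gap: 85.3
```

Request:
send_rows --offset '[[0, -5.5, 1.5], [0, -5.5, 1.5], [0, -5, 1.5], [0, 0, 0], [0, 0, 0]]' --dr '[[0, 0, 0], [0, 0, 0], [0, 0, 0], [0, 0, 0], [0, 0, 0]]' --grip '[60, 60, 60, 60, 60]'

```text
time: 2.02
tool_pos: [446.0, 4.2, 230.9]
tcp_rot: [147.3, 89.9, 151.5]
ft_force: [-0.4, 0.8, -0.5]
finger_gap: 51.1
```

```bash
python3 -c "
from h import *
s=snap('wrist','wrist1'); print([round(float(x),1) for x in ray(s,320,200)[0]]); plan((527,-95,231),4.2)
for p in [(534.,-134,117),(484,-134,117),(584,-134,117),(459,9,16),(459,-134,47)]:
    a=np.radians(4.2); print(proj(s,(p[0]*np.cos(a)-p[1]*np.sin(a),p[0]*np.sin(a)+p[1]*np.cos(a),p[2])))
"
```

```text
[366.2, -1.5, 373.3]
1 offset cm [-1.000e-02 -1.055e+01  7.350e+00] dr [ 0.02 -0.04 -0.03]
-1 offset cm [-1.000e-02 -1.055e+01  7.350e+00] dr [-1.7998e+02  4.0000e-02 -6.0000e-02]
tool axes
 [[-0.   -0.07  1.  ]
 [ 0.    1.    0.07]
 [-1.    0.   -0.  ]]
(np.float64(215.46721545702383), np.float64(278.8417963597966))
(np.float64(209.89934296339845), np.float64(235.36011353729532))
(np.float64(220.48440424551382), np.float64(318.02297585187307))
(np.float64(344.4412345400546), np.float64(185.07628503783664))
(np.float64(228.27083402821012), np.float64(191.75459535026272))
```

View pics/wrist1.png

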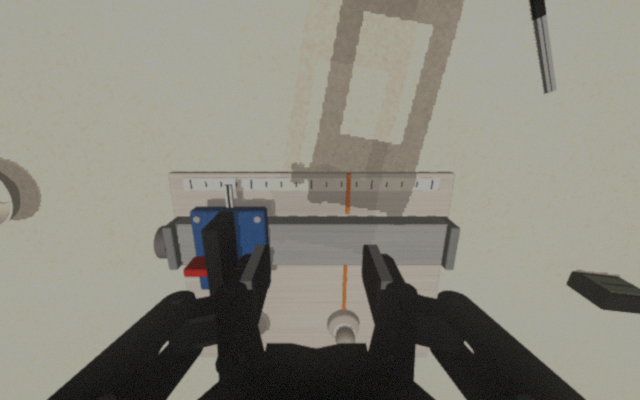

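```bash
cat > wm.py <<'E'
from stand import *
import sys
def wm(f):
    s=load(f); h=hsv(s)
    m=((h[...,0]>=5)&(h[...,0]<=17)&(h[...,1]>120)&(h[...,2]>60)); m[:165]=0; m[320:]=0
    v,u=np.nonzero(m); k=(v<215)
    B=np.array([onz(s,a,b,16)[:2] for a,b in zip(u,v)])
    vx,vy,x0,y0=cv2.fitLine(B.astype(np.float32),cv2.DIST_HUBER,0,.01,.01).ravel(); ang=np.degrees(np.arctan(vy/vx))
    print('bar n',len(u),'angle',ang,'pt',x0,y0,'robot-side px u',u[k].mean() if k.any() else None)
    return s,B,k
if __name__=='__main__':
    s,B,k=wm(sys.argv[1])
    im=s['pixels'][:,:,::-1]; x0,y0,x1,y1=map(int,sys.argv[2:6])
    f=float(sys.argv[6]); cv2.imwrite(f'pics/{sys.argv[1]}z.png',np.clip(cv2.resize(im[y0:y1,x0:x1],None,fx=f,fy=f,interpolation=cv2.INTER_CUBIC)*1.5,0,255).astype(np.uint8))
E
python3 wm.py wrist1 160 160 360 300 4
```

```text
bar n 276 angle 4.0954766 pt 537.33014 53.064796 robot-side px u 347.83098591549293
```

View pics/wrist1z.png

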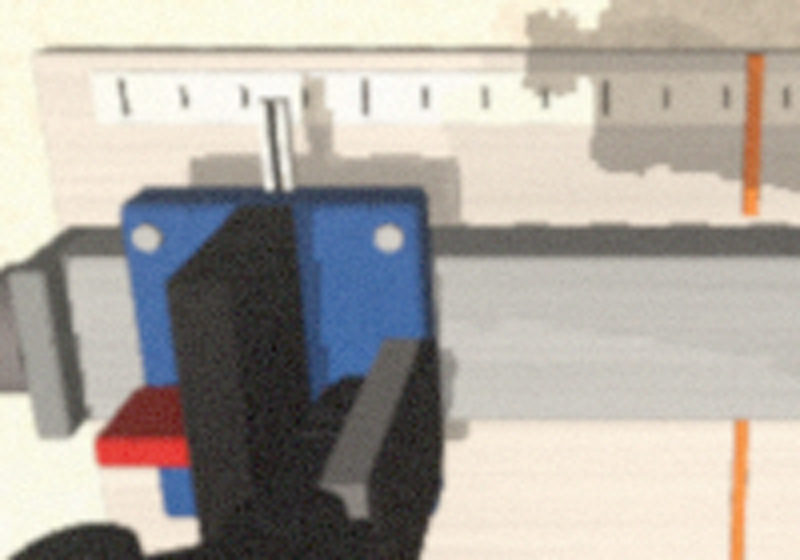

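```bash
python3 -c "
from wm import *
s,B,k=wm('wrist1')
a=np.radians(4.1);R=np.array([[np.cos(a),-np.sin(a)],[np.sin(a),np.cos(a)]])
print('bar stand y',np.median((B@R)[:,1]), np.median((B[k]@R)[:,1]))
for u,v,z in [(270,105,47),(275,145,47),(281,190,47),(40,48,10),(755,50,10),(238,207,117),(292,207,117),(125,193,60),(427,193,60),(103,440,93)]:
    p=R.T@onz(s,u/4+160,v/4+160,z)[:2]; print(u,v,p.round(1))
"
```

```text
bar n 276 angle 4.0954766 pt 537.33014 53.064796 robot-side px u 347.83098591549293
bar stand y 14.497666688517942 14.531431286404928
270 105 [ 452.4 -133.5]
275 145 [ 464.9 -133.2]
281 190 [ 479.3 -132.7]
40 48 [ 443.  -219.1]
755 50 [443.5  15.5]
238 207 [ 459.2 -121. ]
292 207 [ 459.2 -107.9]
125 193 [ 475.7 -174.6]
427 193 [475.7 -85.5]
103 440 [ 538.5 -175.4]
```

```bash
python3 -c "
from h import *
a=np.radians(4.1);R=np.array([[np.cos(a),-np.sin(a)],[np.sin(a),np.cos(a)]])
p=R@[507,-131.5];print(p); plan((*p,74),4.1)"
```

```text
[515.10439088 -94.91425868]
1 offset cm [ 15.7  -10.46   6.17] dr [ 0.12 -0.04 -0.03]
-1 offset cm [ 15.7  -10.46   6.17] dr [-1.7988e+02  4.0000e-02 -6.0000e-02]
tool axes
 [[-0.   -0.07  1.  ]
 [ 0.    1.    0.07]
 [-1.    0.   -0.  ]]
```

Request:
send_rows --offset '[[0, -4, 2.5], [0, -4, 2.5], [2, -2.46, 1.17], [3.5, 0, 0], [0, 0, 0]]' --dr '[[0, 0, 0], [0, 0, 0], [0, 0, 0], [0, 0, 0], [0, 0, 0]]' --grip '[80, 80, 80, 80, 80]'

```text
time: 2.7
tool_pos: [513.3, -93.7, 173.1]
tcp_rot: [157.3, 89.6, 161.6]
ft_force: [0.5, -0.1, -0.3]
finger_gap: 68.4
```

```bash
python3 -c "
from h import *
s=snap('wrist','wrist2'); snap('side','side2')"; python3 wm.py wrist2 200 60 600 360 2
```

```text
bar n 281 angle 3.6991568 pt 564.87115 53.568672 robot-side px u 448.319587628866
```

View pics/wrist2.png

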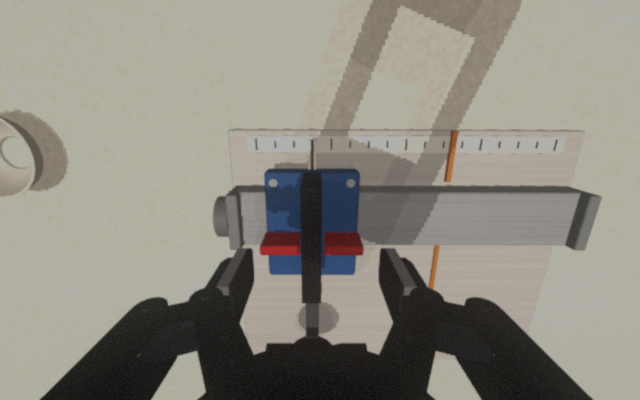

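Request:
send_rows --offset '[[4, -0.25, 0], [4, 0, 0], [1.9, 0, 0], [0, 0, 0]]' --dr '[[0, 0, 0], [0, 0, 0], [0, 0, 0], [0, 0, 0]]' --grip '[80, 80, 80, 60]'

```text
time: 3.3
tool_pos: [515.4, -97.6, 77.3]
tcp_rot: [157.6, 89.9, 161.8]
ft_force: [0.3, -0.1, 0.1]
finger_gap: 52.1
```

Request:
send_rows --offset '[[0, 0, 0], [0, 0, 0], [0, 0, 0], [0, 0, 0], [0, 0, 0]]' --dr '[[0, 0, 0], [0, 0, 0], [0, 0, 0], [0, 0, 0], [0, 0, 0]]' --grip '[0, 0, 0, 0, 0]' --force 40

```text
time: 3.92
tool_pos: [517.1, -97.3, 79.5]
tcp_rot: [14.9, 89.8, 19.1]
ft_force: [-1.6, 7.8, 7.1]
finger_gap: 15.5
```

```bash
python3 -c "
from h import *
s=snap('wrist','wrist3');s=snap('side','side3'); print(r.sense()['ft_force'],r.sense()['tool_pos'])"; python3 wm.py side3 250 140 410 290 4
```

```text
[-1.57992191  5.95563378  7.63900115] [517.09653816 -97.30100017  79.51679978]
bar n 68 angle 3.1628556 pt 577.315 50.4946 robot-side px u 324.2692307692308
```

View pics/wrist3.png

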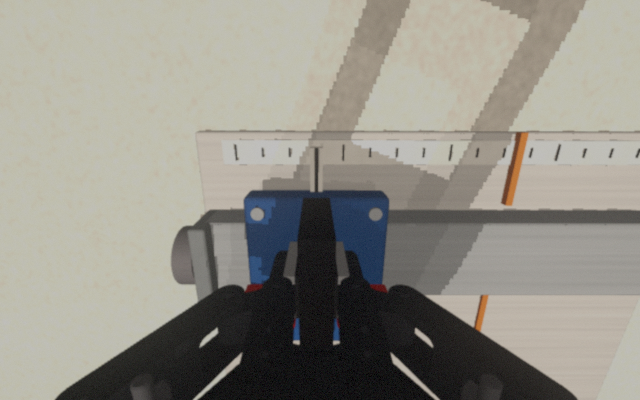

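View pics/side3z.png

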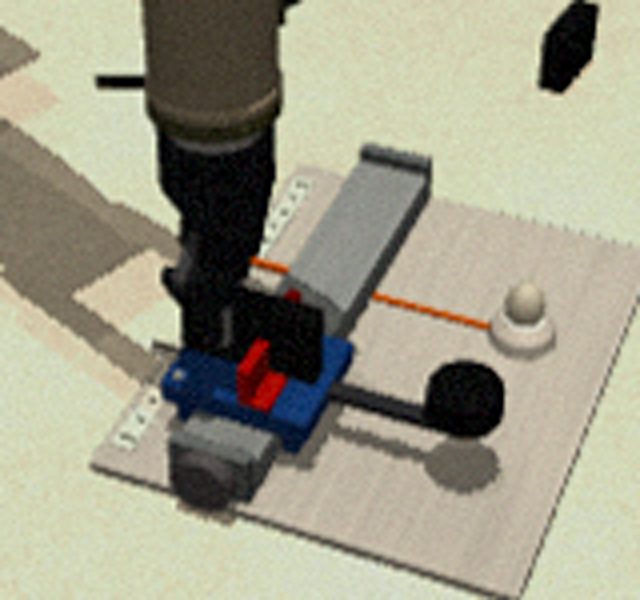

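Request:
send_rows --offset '[[0, 1.0, 0], [0, 2.0, 0], [0, 2.0, 0], [0, 2.0, 0], [0, 2.0, 0]]' --dr '[[0, 0, 0], [0, 0, 0], [0, 0, 0], [0, 0, 0], [0, 0, 0]]' --grip '[0, 0, 0, 0, 0]'

```text
time: 4.65
tool_pos: [510.7, -8.9, 79.5]
tcp_rot: [-32.5, 89.7, -28.4]
ft_force: [1.1, -6.4, 5.8]
finger_gap: 15.7
```

Request:
send_rows --offset '[[0, 2.0, 0], [0, 2.0, 0], [0, 1.0, 0], [0, 0, 0], [0, 0, 0]]' --dr '[[0, 0, 0], [0, 0, 0], [0, 0, 0], [0, 0, 0], [0, 0, 0]]' --grip '[0, 0, 0, 0, 0]'

```text
time: 5.28
tool_pos: [507.1, 41.1, 79.5]
tcp_rot: [-21.0, 89.8, -16.8]
ft_force: [-0.2, -3.3, 7.1]
finger_gap: 15.6
```

```bash
python3 -c "
from h import *
s=snap('wrist','wrist4');s=snap('side','side4')"; python3 wm.py wrist4 240 110 400 230 5
```

```text
bar n 152 angle 2.7113876 pt 474.51385 48.877308 robot-side px u 329.54605263157896
```

View pics/wrist4z.png

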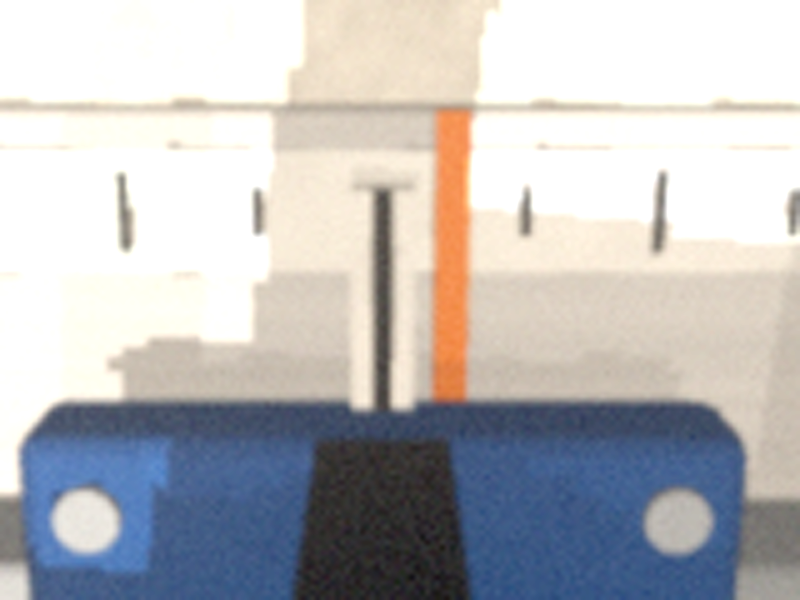

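```bash
cat > gap.py <<'E'
from stand import *
import sys
from wm import wm
def gap(f,yaw=4.1):
    s=load(f); h=hsv(s); P=s['pixels'].astype(int); 
    a=np.radians(yaw);R=np.array([[np.cos(a),-np.sin(a)],[np.sin(a),np.cos(a)]])
    res=[]
    g=P.sum(2)
    for v in range(152,186):
        om=(h[v,:,0]>=5)&(h[v,:,0]<=17)&(h[v,:,1]>120); om[:200]=0;om[460:]=0
        w=om*1.0; 
        seg=np.arange(309,325); d=np.clip(300-g[v,309:325],0,None)
        lu=(seg*d).sum()/max(d.sum(),1e-6)
        lb=(R.T@onz(s,lu,v,47)[:2])
        ob=None
        if w.sum()>2: ob=R.T@onz(s,(np.arange(640)*w).sum()/w.sum(),v,16)[:2]
        res.append((lu,d.sum()>0,lb,ob))
    L=np.array([x[2] for x in res if x[1]]); O=np.array([x[3] for x in res if x[3] is not None])
    print(f,'line y',np.median(L[:,1]),'x',L[[0,-1],0],'slope',np.degrees(np.polyfit(L[:,0],L[:,1],1)[0]))
    if len(O): print('bar y',np.median(O[:,1]),'slope',np.degrees(np.polyfit(O[:,0],O[:,1],1)[0]),'gap',np.median(O[:,1])-np.median(L[:,1]))
if __name__=='__main__':
    gap(sys.argv[1])
E
python3 gap.py wrist4; python3 -c "
from h import *
s=r.sense();p=s['tool_pos'];print(p); a=np.radians(4.1);print('tcp stand',p[0]*np.cos(a)+p[1]*np.sin(a),-p[0]*np.sin(a)+p[1]*np.cos(a)); print(toolR().round(4))"
```

```text
wrist4 line y 4.777281403724414 x [453.71853932 474.76159168] slope 0.06200257944566867
bar y 14.76971287854867 slope 0.29787696388806756 gap 9.992431474824256
[507.18359044  40.97853657  79.5574355 ]
tcp stand 508.81545817715465 4.611333074099697
[[ 0.004  -0.073   0.9973]
 [-0.0012  0.9973  0.073 ]
 [-1.     -0.0015  0.0039]]
```

Request:
send_rows --offset '[[0, 0.5, 0], [0, 0.5, 0], [0, 0, 0], [0, 0, 0]]' --dr '[[0, 0, 0], [0, 0, 0], [0, 0, 0], [0, 0, 0]]' --grip '[0, 0, 0, 0]'

```text
time: 5.88
tool_pos: [506.4, 51.0, 79.5]
tcp_rot: [-20.2, 89.8, -16.1]
ft_force: [-0.3, -4.3, 7.0]
finger_gap: 15.5
```

```bash
python3 -c "
from h import *
s=snap('wrist','wrist5');s=snap('side','side5')"; python3 wm.py wrist5 240 110 400 230 5; python3 gap.py wrist5
```

```text
wrist5 line y 14.636983804086508 x [453.7158897 474.7588327] slope 0.06609804523169605Traceback (most recent call last):
  File "wm.py", line 12, in <module>
    s,B,k=wm(sys.argv[1])
          ~~^^^^^^^^^^^^^
  File "wm.py", line 8, in wm
    vx,vy,x0,y0=cv2.fitLine(B.astype(np.float32),cv2.DIST_HUBER,0,.01,.01).ravel(); ang=np.degrees(np.arctan(vy/vx))
                ~~~~~~~~~~~^^^^^^^^^^^^^^^^^^^^^^^^^^^^^^^^^^^^^^^^^^^^^^^
cv2.error: OpenCV(4.12.0) /io/opencv/modules/imgproc/src/linefit.cpp:618: error: (-215:Assertion failed) npoints2 >= 0 || npoints3 >= 0 in function 'fitLine'
```

```bash
python3 -c "
import cv2,numpy as np
a=cv2.imread('pics/wrist5.png')[110:230,240:400];cv2.imwrite('pics/wrist5c.png',np.clip(cv2.resize(a,None,fx=5,fy=5,interpolation=cv2.INTER_CUBIC)*1.4,0,255).astype(np.uint8))
a=cv2.imread('pics/side5.png')[120:300,260:440];cv2.imwrite('pics/side5c.png',np.clip(cv2.resize(a,None,fx=3.3,fy=3.3,interpolation=cv2.INTER_CUBIC)*1.4,0,255).astype(np.uint8))
"
```

```text
(no output)
```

View pics/wrist5c.png

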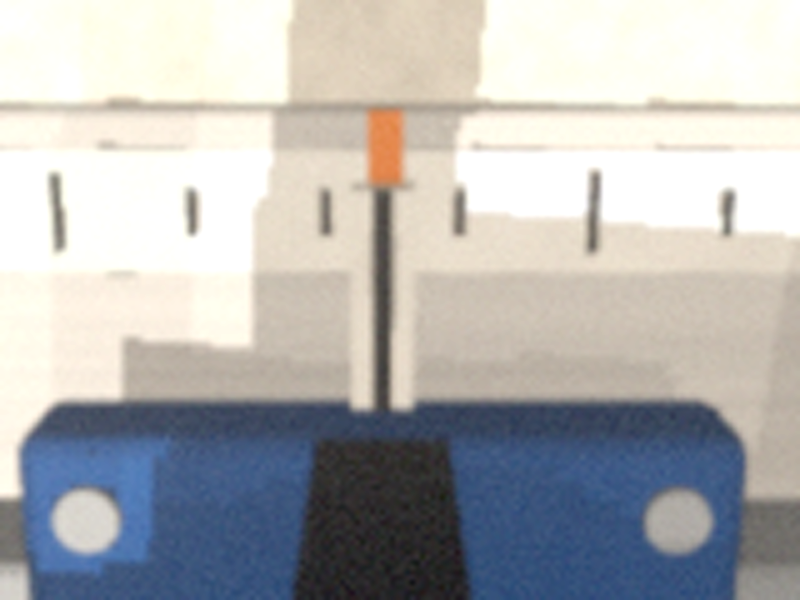

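View pics/side5c.png

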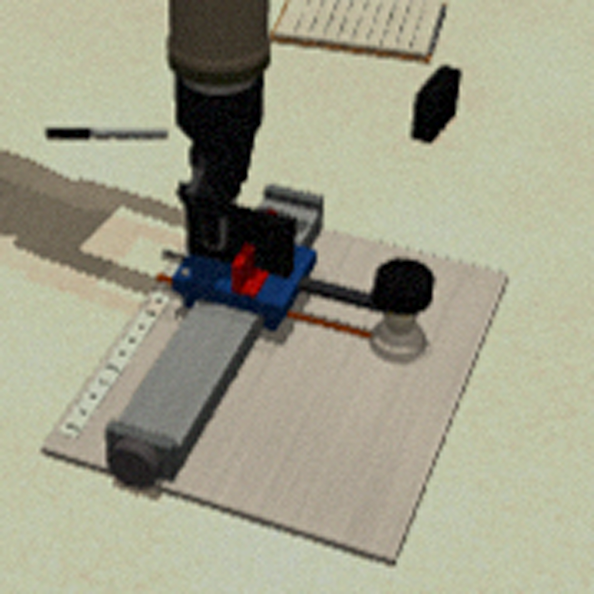

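```bash
python3 -c "
from stand import *
s=load('wrist5');h=hsv(s)
for yaw in (4.1,4.3):
  a=np.radians(yaw);R=np.array([[np.cos(a),-np.sin(a)],[np.sin(a),np.cos(a)]])
  for v in range(133,146,2):
    m=(h[v,:,0]>=4)&(h[v,:,0]<=17)&(h[v,:,1]>110); m[:300]=0;m[340:]=0
    u=np.nonzero(m)[0]
    if len(u): print(yaw,v,u.min(),u.max(),(R.T@onz(s,u.mean(),v,16)[:2]).round(2))
  print((R.T@onz(s,240+382/5-.1,160,47)[:2]).round(2), 'nadir-dir', s['world_to_cam'][:3,:3].round(4).tolist())
"
```

```text
4.1 133 314 319 [444.8   14.88]
4.1 135 314 319 [446.19  14.88]
4.1 137 314 319 [447.59  14.88]
4.1 139 314 319 [448.99  14.88]
4.1 141 314 319 [450.4   14.89]
4.1 143 314 319 [451.82  14.89]
4.1 145 314 319 [453.24  14.89]
[458.67  14.78] nadir-dir [[-0.0729, 0.9973, -0.0019], [-0.9474, -0.0699, -0.3123], [-0.3116, -0.0209, 0.95]]
4.3 133 314 319 [444.85  13.32]
4.3 135 314 319 [446.24  13.32]
4.3 137 314 319 [447.64  13.32]
4.3 139 314 319 [449.04  13.32]
4.3 141 314 319 [450.45  13.32]
4.3 143 314 319 [451.87  13.31]
4.3 145 314 319 [453.29  13.31]
[458.72  13.18] nadir-dir [[-0.0729, 0.9973, -0.0019], [-0.9474, -0.0699, -0.3123], [-0.3116, -0.0209, 0.95]]
```

Request:
send_rows --offset '[[0, 0, 0], [0, 0, 0.4], [0, 0, 0.5], [0, 0, 0.5], [0, 0, 0]]' --dr '[[0, 0, 0], [0, 0, 0], [0, 0, 0], [0, 0, 0], [0, 0, 0]]' --grip '[0, 0, 0, 0, 0]' --force 25

```text
time: 6.6
tool_pos: [511.3, 51.6, 77.2]
tcp_rot: [-176.3, 89.0, -172.1]
ft_force: [-43.4, -8.2, 35.1]
finger_gap: 15.5
```

Request:
send_rows --offset '[[-0.3, 0, 0], [0, 0, 0.3], [0, 0, 0.3], [0, 0, 0]]' --dr '[[0, 0, 0], [0, 0, 0], [0, 0, 0], [0, 0, 0]]' --grip '[0, 0, 0, 0]' --force 20

```text
time: 7.1
tool_pos: [513.0, 51.9, 76.8]
tcp_rot: [-178.5, 88.5, -174.3]
ft_force: [-50.2, -8.1, 23.8]
finger_gap: 15.6
```

```bash
python3 -c "
from h import *
s=snap('wrist','wrist6');s=snap('side','side6'); print(r.sense()['ft_force'],r.sense()['finger_gap'])
a=cv2.imread('pics/side6.png')[150:250,290:400];cv2.imwrite('pics/side6c.png',np.clip(cv2.resize(a,None,fx=5.5,fy=5.5,interpolation=cv2.INTER_CUBIC)*1.6,0,255).astype(np.uint8))
"; python3 gap.py wrist6
```

```text
[-49.90444934  -8.99546799  23.98989312] 16.054483067565336
wrist6 line y 15.04092263310488 x [459.22406103 479.97468364] slope 0.8898574797111061
```

View pics/wrist6.png

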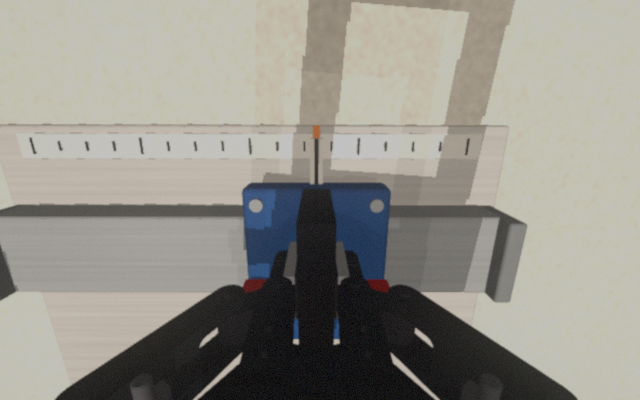

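View pics/side6c.png

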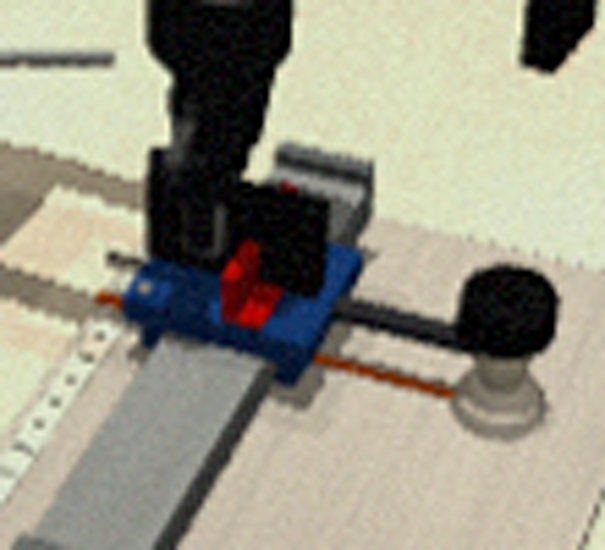

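Request:
send_rows --offset '[[0, 0, 0], [0, 0, 0.3], [0, 0, 0]]' --dr '[[0, 0, 0], [0, 0, 0], [0, 0, 0]]' --grip '[0, 0, 0]' --force 20

```text
time: 7.58
tool_pos: [515.5, 52.1, 76.2]
tcp_rot: [-178.8, 88.4, -174.6]
ft_force: [-50.3, -8.6, 21.7]
finger_gap: 15.8
```

Request:
send_rows --offset '[[0, 0, 0.4], [0, 0, 0.4], [0, 0, 0.3], [0, 0, 0]]' --dr '[[0, 0, 0], [0, 0, 0], [0, 0, 0], [0, 0, 0]]' --grip '[0, 0, 0, 0]' --force 20

```text
time: 8.07
tool_pos: [525.1, 52.9, 74.5]
tcp_rot: [-179.2, 88.3, -175.0]
ft_force: [-48.9, -7.8, 12.6]
finger_gap: 15.7
```

```bash
python3 -c "
from h import *
s=snap('wrist','wrist7');s=snap('side','side7'); print(r.sense()['ft_force'],r.sense()['finger_gap'])
a=cv2.imread('pics/side7.png')[150:250,290:400];cv2.imwrite('pics/side7c.png',np.clip(cv2.resize(a,None,fx=5.5,fy=5.5,interpolation=cv2.INTER_CUBIC)*1.6,0,255).astype(np.uint8))
"; python3 gap.py wrist7
```

```text
[-49.234061    -8.09348242  11.6236101 ] 15.173346218791421
wrist7 line y 15.49926595296729 x [471.02266763 491.51022991] slope 1.2041529896103864
```

View pics/wrist7.png

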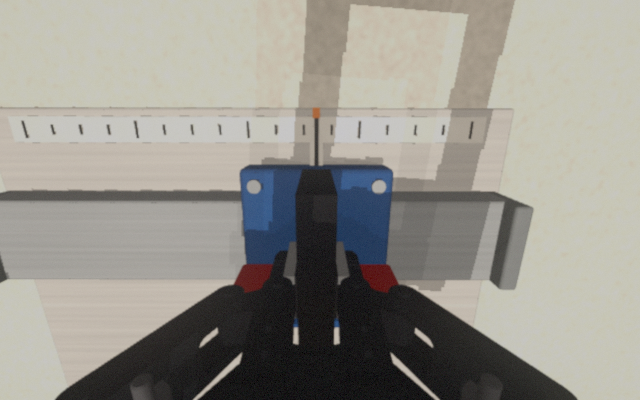

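View pics/side7c.png

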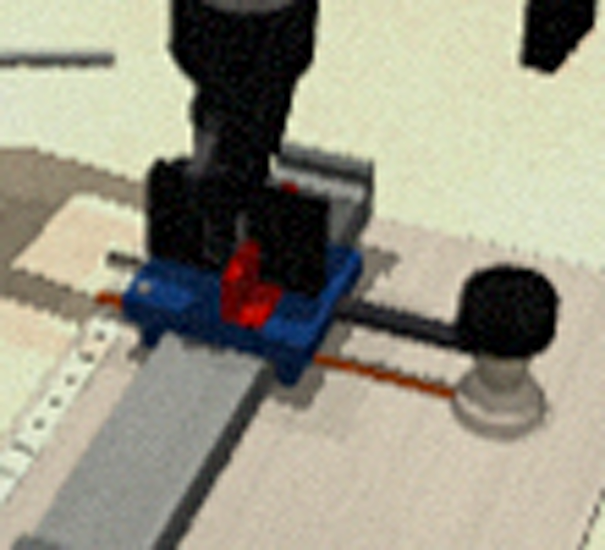

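```bash
cat > al.py <<'E'
from stand import *
import sys
f=sys.argv[1]; s=load(f);h=hsv(s);g=s['pixels'].astype(int).sum(2)
a=np.radians(4.2);R=np.array([[np.cos(a),-np.sin(a)],[np.sin(a),np.cos(a)]])
O=[];L=[]
for v in range(60,200):
    m=(h[v]>=[4,110,60]).all(1)&(h[v,:,0]<=17); m[:295]=0;m[340:]=0
    u=np.nonzero(m)[0]
    if 3<=len(u)<=9: O.append([u.mean(),v,*(R.T@onz(s,u.mean(),v,16)[:2])])
O=np.array(O); vm=O[:,1].max()
for v in range(int(vm)+3,int(vm)+38):
    d=np.clip(0.6*np.median(g[v,308:326])-g[v,308:326],0,None)
    if d.sum()>0: 
        u=(np.arange(308,326)*d).sum()/d.sum(); L.append([u,v,*(R.T@onz(s,u,v,47)[:2])])
L=np.array(L)
print(f,'bar rows',len(O),'u',O[:,0].mean().round(2),'y',np.median(O[:,3]).round(2),'x',O[:,2].mean().round(1),'| line rows',len(L),'u',L[:,0].mean().round(2),'y',np.median(L[:,3]).round(2),'slope/75mm',np.polyfit(L[:,2],L[:,3],1)[0].round(4),'GAP bar-line',(np.median(O[:,3])-np.median(L[:,3])).round(2))
E
for i in 5 6 7; do python3 al.py wrist$i; done
```

```text
wrist5 bar rows 15 u 316.53 y 14.1 x 449.0 | line rows 35 u 316.1 y 13.85 slope/75mm 0.0008 GAP bar-line 0.25
wrist6 bar rows 12 u 315.96 y 14.21 x 448.5 | line rows 35 u 315.98 y 14.23 slope/75mm -0.0019 GAP bar-line -0.02
wrist7 bar rows 11 u 315.95 y 14.35 x 447.9 | line rows 35 u 316.02 y 14.38 slope/75mm -0.0002 GAP bar-line -0.03
```

Request:
send_rows --offset '[[0, 0, 0.4], [0, 0, 0.4], [0, 0, 0.4], [0, 0, 0]]' --dr '[[0, 0, 0], [0, 0, 0], [0, 0, 0], [0, 0, 0]]' --grip '[0, 0, 0, 0]' --force 20

```text
time: 8.68
tool_pos: [536.2, 53.7, 73.3]
tcp_rot: [-179.5, 88.2, -175.3]
ft_force: [-48.7, -8.4, 5.8]
finger_gap: 15.7
```

```bash
python3 -c "
from h import *
s=snap('wrist','wrist8'); print(r.sense()['ft_force'],r.sense()['finger_gap'])
"; python3 al.py wrist8
```

```text
[-48.19928202  -8.48834567   6.32753663] 15.588053439880772
wrist8 bar rows 7 u 315.93 y 14.41 x 446.7 | line rows 35 u 316.02 y 14.43 slope/75mm 0.0005 GAP bar-line -0.02
```

Request:
send_rows --offset '[[0, 0, 0.3], [0, 0, 0.3], [0, 0, 0.3], [0, 0, 0]]' --dr '[[0, 0, 0], [0, 0, 0], [0, 0, 0], [0, 0, 0]]' --grip '[0, 0, 0, 0]' --force 20

```text
time: 9.22
tool_pos: [543.0, 54.3, 72.6]
tcp_rot: [-179.6, 87.9, -175.4]
ft_force: [-56.8, -7.7, 9.8]
finger_gap: 15.4
```

```bash
python3 -c "
from h import *
s=snap('wrist','wrist9');s=snap('side','side9'); print(r.sense()['ft_force'],r.sense()['finger_gap'])
a=cv2.imread('pics/side9.png')[150:250,290:400];cv2.imwrite('pics/side9c.png',np.clip(cv2.resize(a,None,fx=5.5,fy=5.5,interpolation=cv2.INTER_CUBIC)*1.6,0,255).astype(np.uint8))
"; python3 al.py wrist9
```

```text
[-55.87123937  -8.72840087   9.9600981 ] 15.641849979852084
wrist9 bar rows 5 u 315.9 y 14.42 x 445.9 | line rows 35 u 316.03 y 14.45 slope/75mm -0.0012 GAP bar-line -0.03
```

View pics/side9c.png

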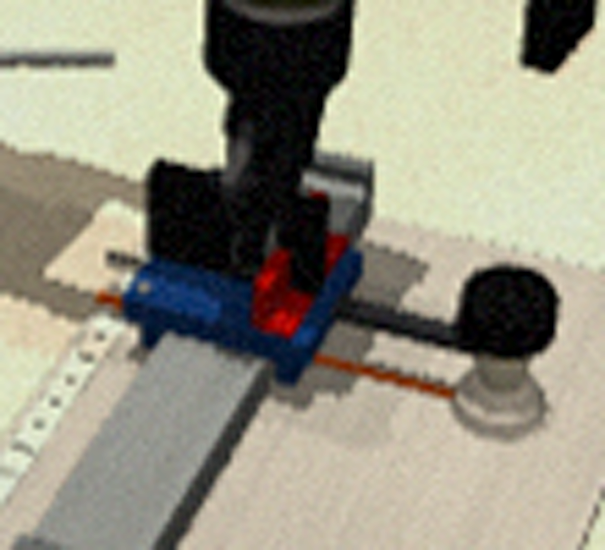

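Request:
send_rows --offset '[[0, 0, 0.3], [0, 0, 0.3], [0, 0, 0.2], [0, 0, 0]]' --dr '[[0, 0, 0], [0, 0, 0], [0, 0, 0], [0, 0, 0]]' --grip '[0, 0, 0, 0]' --force 20

```text
time: 9.82
tool_pos: [548.2, 54.6, 72.2]
tcp_rot: [-179.6, 87.5, -175.4]
ft_force: [-71.2, -10.7, 21.1]
finger_gap: 15.7
```

Request:
send_rows --offset '[[0, 0, 0.2], [0, 0, 0.2], [0, 0, 0]]' --dr '[[0, 0, 0], [0, 0, 0], [0, 0, 0]]' --grip '[0, 0, 0]' --force 20

```text
time: 10.2
tool_pos: [548.6, 54.7, 72.1]
tcp_rot: [-179.6, 87.1, -175.4]
ft_force: [-92.0, -12.2, 36.9]
finger_gap: 15.8
```

Request:
send_rows --offset '[[0, 0, -0.2], [0, 0, -0.2], [0, 0, 0], [0, 0, 0]]' --dr '[[0, 0, 0], [0, 0, 0], [0, 0, 0], [0, 0, 0]]' --grip '[0, 0, 0, 0]' --force 50

```text
time: 10.7
tool_pos: [548.7, 54.7, 72.1]
tcp_rot: [-179.6, 87.6, -175.4]
ft_force: [-66.9, -10.2, 16.7]
finger_gap: 15.4
```

```bash
python3 -c "
from h import *
s=snap('wrist','wrist10');s=snap('side','side10'); print(r.sense()['ft_force'],r.sense()['finger_gap'])
a=cv2.imread('pics/side10.png')[150:250,290:400];cv2.imwrite('pics/side10c.png',np.clip(cv2.resize(a,None,fx=5.5,fy=5.5,interpolation=cv2.INTER_CUBIC)*1.6,0,255).astype(np.uint8))
"; python3 al.py wrist10
```

```text
[-66.45518314  -9.67848646  17.41386486] 15.469882741645156
wrist10 bar rows 4 u 316.0 y 14.42 x 445.5 | line rows 35 u 316.05 y 14.46 slope/75mm -0.0032 GAP bar-line -0.04
```

View pics/side10c.png

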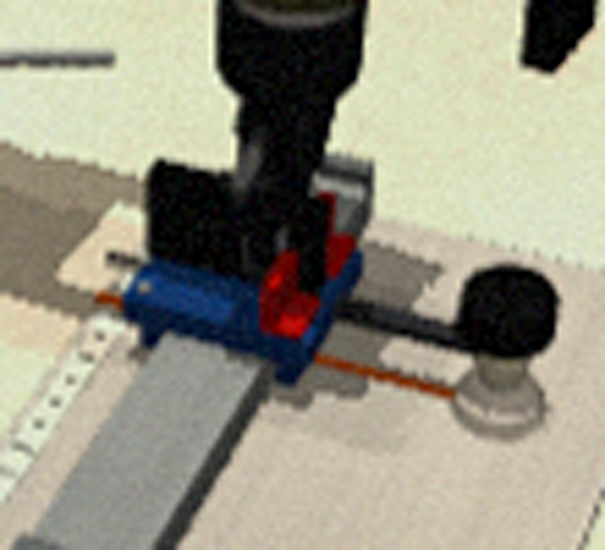

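View pics/wrist10.png

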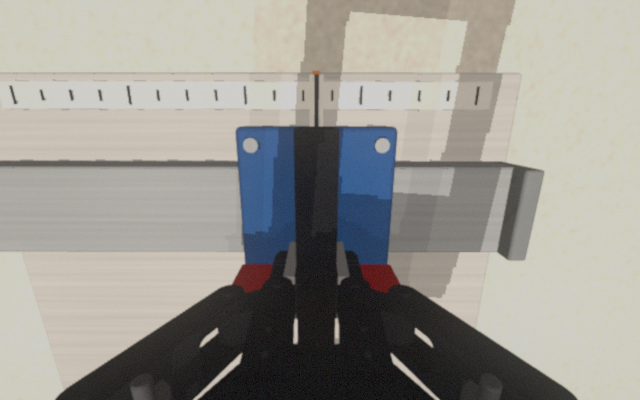

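```bash
python3 -c "
from stand import *
a=np.radians(4.2);R=np.array([[np.cos(a),-np.sin(a)],[np.sin(a),np.cos(a)]])
for f in ('wrist2','wrist10'):
    s=load(f);h=hsv(s); m=((h[...,0]<6)|(h[...,0]>172))&(h[...,1]>140)&(h[...,2]>50)
    v,u=np.nonzero(m[200:300,225:400]); v+=200;u+=225
    for lo,hi in ((225,300),(330,400)):
        k=(u>=lo)&(u<hi); cs=np.unique(u[k]); tops=[v[k&(u==c)].min() for c in cs if (k&(u==c)).sum()>=4]
        t=np.median(tops); p=onz(s,(lo+hi)/2,t,93); q=onz(s,316,200,60)
        print(f,lo,'top row',t,'x stand at z93',(R.T@p[:2])[0].round(1))
s=load('wrist2'); print('saddle front edge wrist2', (R.T@onz(s,311,170,60)[:2])[0].round(1)); s=load('wrist10'); print('wrist10',(R.T@onz(s,316,128,60)[:2])[0].round(1))
for f in ('side5','side10'):
    s=load(f);h=hsv(s); m=((h[...,0]<6)|(h[...,0]>172))&(h[...,1]>150)&(h[...,2]>50); m[:150]=0;m[260:]=0;m[:,:290]=0;m[:,400:]=0
    n,lab,st,c=cv2.connectedComponentsWithStats(m.astype(np.uint8)); print(f,[(st[i].tolist()) for i in range(1,n) if st[i,4]>10])
"
```

```text
wrist2 225 top row 233.0 x stand at z93 525.7
wrist2 330 top row 233.0 x stand at z93 525.6
wrist10 225 top row 265.0 x stand at z93 544.5
wrist10 330 top row 265.0 x stand at z93 544.5
saddle front edge wrist2 477.2
wrist10 480.1
side5 [[330, 194, 11, 16, 80]]
side10 [[350, 192, 4, 8, 22], [337, 196, 11, 15, 75]]
```

```bash
python3 -c "
from stand import *
a=np.radians(4.2);R=np.array([[np.cos(a),-np.sin(a)],[np.sin(a),np.cos(a)]])
for f,v,sv in (('wrist2',233,170),('wrist7',265,166),('wrist10',265,128)):
    s=load(f); p=R.T@onz(s,270,v-.5,61)[:2]; q=R.T@onz(s,270,sv-.5,60)[:2]; print(f,'face x',p[0].round(1),'saddle edge',q[0].round(1),'face rel grip middle',(p[0]-q[0]-55).round(1))
for y,f in ((0,'side5'),(0,'side10')):
    s=load(f); 
    u,v=(330,194) if f=='side5' else (337,196)
    # leftmost top of near tab, z 93
    print(f,(R.T@onz(s,u,v+5,93)[:2]).round(1))
im=cv2.imread('pics/wrist7.png')[90:310,220:420]; im2=cv2.imread('pics/wrist10.png')[90:310,220:420]
cv2.imwrite('pics/cmp.png',np.clip(cv2.resize(np.hstack([im,im2]),None,fx=2,fy=2)*1.8,0,255).astype(np.uint8))
im=cv2.imread('pics/side5.png')[170:240,290:390]; im2=cv2.imread('pics/side10.png')[170:240,290:390]
cv2.imwrite('pics/cmps.png',np.clip(cv2.resize(np.hstack([im,im2]),None,fx=4,fy=4,interpolation=cv2.INTER_CUBIC)*1.8,0,255).astype(np.uint8))
"
```

```text
wrist2 face x 539.5 saddle edge 476.8 face rel grip middle 7.7
wrist7 face x 539.3 saddle edge 477.2 face rel grip middle 7.1
wrist10 face x 561.5 saddle edge 479.9 face rel grip middle 26.7
side5 [539. -31.]
side10 [561.2 -31.8]
```

View pics/cmp.png

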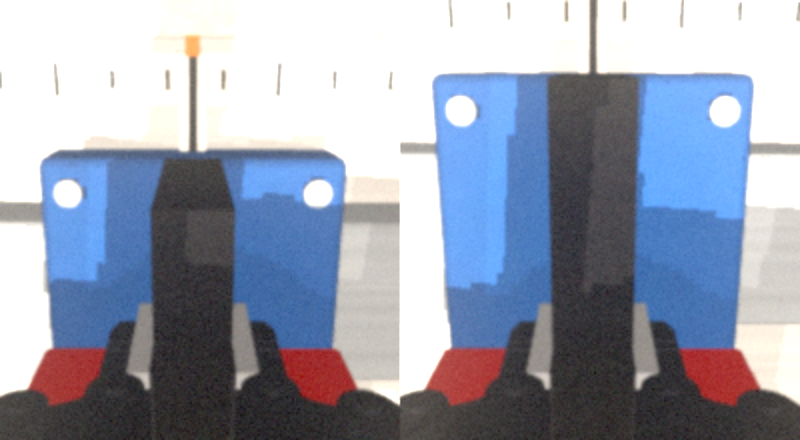

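View pics/cmps.png

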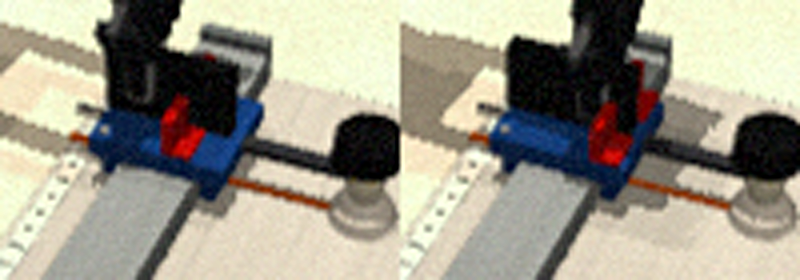

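```bash
python3 -c "
from h import *
s=r.sense(); print(s['time'],s['ft_force'],s['tool_pos'],s['finger_gap'])
a=snap('side','side11')['pixels'].astype(int);b=np.load('pics/side0.npz')['pixels'].astype(int)
for n,(x0,y0,x1,y1) in dict(hyg=(383,138,402,165),dish=(212,302,256,345),forceps=(272,154,314,166)).items(): print(n,abs(a-b)[y0:y1,x0:x1].mean().round(1))
snap('wrist','wrist11')"; python3 al.py wrist11; python3 -c "
from h import *
print(workorder.hand_in())"
```

```text
10.8 [-66.45518314  -9.67848646  17.41386486] [548.75365869  54.71191337  72.13505281] 15.469882741645156
hyg 3.9
dish 4.4
forceps 4.9
wrist11 bar rows 4 u 316.0 y 14.42 x 445.5 | line rows 35 u 316.05 y 14.47 slope/75mm -0.0023 GAP bar-line -0.05
the job is handed in; nothing more can be done
None
```

I gripped the black grip on its free half and slid the carriage about 148 mm onto the orange mark. I then closed the red lever by sliding the gripping fingers along the blade against its tabs. I handed in at about 11 s, still gripping at 50 N and still pushing on the lever.

- **Pointer:** the wrist camera put it within 0.3 mm of the bar before the lever was pushed. It read 0.05 mm off at hand-in; the camera calibration is only good to about 2 mm.
- **Lever:** it looks fully closed.
  - **For:** the last 4 mm of commanded push moved the tool only 0.4 mm while the force rose to 92 N. The tool stopped within about 0.5 mm of where the closed position should be.
  - **Against:** the camera measurements fell short. They showed the tab faces moving 22 mm from an apparent 2–3 mm start, so 24–25 mm against the 26 mm stop. A direct reading in the wrist view put the faces at 27 mm instead of 31 mm. I put both down to measurement error.
- **Forces:** the rubber grip had more friction than I expected, about 50 N at the lowest grip force. The highest wrist force I read was about 100 N, under the 120 N limit; at hand-in it was about 70 N.
- **Bystanders:** the hygrometer, dish and forceps show only noise-level change from the first side picture.

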